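Slide the spacer home in the jig that takes it and hold the angle plate flush

ROBOT

A 6-joint arm with a two-finger parallel gripper is mounted at the origin on the work surface. World frame = base frame: x ahead of the robot, y to its left, z up, the work surface at z = 0. Lengths are in m, angles in degrees, forces in N, time in s.
With the tool pointing down it reaches from about 0.4 to 0.825 m from the base axis. Payload 7 kg.
Tool frame: the origin (TCP) lies between the finger pads; the fingertips stand 14 mm ahead of it and the grasp point (between the pads) lies 5 mm behind it; z points along the fingers, y is the line along which they close (so a half turn about z gives the same grasp; the last joint's range is limited). The gripper opens to 88 mm and grips with 3 to 60 N. Pads are 19 mm wide; open, the fingers measure 130 mm over their backs; the gripper's body (78 mm by 193 mm) begins 47 mm behind the grasp point.
Start: joints at [82.512, 20.546, 0.682, 0, -70.136, -16.507], TCP at [0.275, 0.617, 0.241] pointing down, gripper open.
Joint ranges: [-176.03, 176.03], [-82.01, 121.73], [-58.28, 71.71], [-173.87, 95.51], [-174.79, -0.11], [-173.66, 173.66]. Speed limits (degrees/s): [136.94, 136.94, 172.46, 180, 180, 180].

INTERFACE

Orientations are given as [roll, pitch, yaw] about the fixed x, y, z axes, in that order (R = Rz(yaw) Ry(pitch) Rx(roll)).
In Python, from plant import status, cams, job gives the robot as it stands. The module is installed in compiled form; this text tells all that it offers.
- The arm moves only by the tool step_arm, never from a script. Its arguments are lists of equal length, an entry for each row: "xyz": the shift along the tool's x, y, z each as a share of 20 cm, from -1 to 1, a list of three; "yaw": the turn about the tool's z as a share of 360 degrees, from -1 to 1; "claw": the closure, from -1 (fully open) to 1 (shut). A call has 1 to 20 rows; each row is the pose to reach, as a shift and turn from the pose commanded when the call began, along the tool's axes at that moment, turning the shorter way round; what a row does not reach only later rows make up. A row lasts 1/12 s, in which the tool goes at most 41.7 mm and 7.16 degrees, less where a joint would pass 70% of its speed; a pose out of reach is approached as far as the arm can. A call with a number of a shift or a turn outside -1 to 1 is refused whole. A call with a gripper value outside its range is refused whole. The fingers move at their own pace and stop on an object; "grip_force" is the grip in N (left out, the last holds). Time passes only in rows, so rows that repeat a pose let the fingers close. It gives the time, the measured TCP pose, the force, the opening and the grip force at its end, in the units of the state.
- status.get_state(): the state, without advancing time (a new reading comes with each control period).
- cams.capture(name): name is "side" or "top" or "wrist"; returns (picture, depth): 420x560x3 uint8, blue, green, red; 420x560 float32, m along the optical axis (not along the pixel's ray), 0 where there is no reading.
- cams.calibration(name): a dict with "mtx" (3x3 intrinsics, pixels), "D" ([k1, k2, p1, p2, k3] as OpenCV has them; the pictures are not rectified), "camera_from_world" (4x4, takes a point from world to camera coordinates); the wrist camera has in their place "T_tool_cam" (4x4, takes a point from camera to tool coordinates, whose origin is the TCP and whose axes are the flange's). Camera axes: x right, y down, z forward; pixel columns grow to the right and rows downward; lengths in m; the calibration is good to about 2 mm. A picture is of the moment at which its call begins: read the wrist's pose just before it. calibration takes no time and is no camera call.
- job.close_job(): hands the job in; it is judged then, once.
The state is a dict: "time_s": time; "joints": joint angles; "qd": joint speeds; "joint_torque": joint torques, N m; "tcp_pos": TCP position; "eef_rot": TCP orientation; "contact_force": force on the tool from outside, world axes, zero at the start; "moment": the same for the moment, N m; "gripper_width": finger opening in m; "gripper_force": force on a finger pad.
Only numpy, scipy, OpenCV 4.12 (cv2) and the standard library are available. Lean on these libraries where they do the work, as an engineer would, in place of code of your own. Each camera call takes 0.05 s, during which the arm holds its last target. There are 200 camera calls.

TASK

Pull the steel spacer bar up out of its spring clip and slide it fully home into the channel of the welding jig whose gap is wide enough for it. Then bring the ribbed angle plate, standing on the bench, up to the open front of that same jig, centred on it, and finish while holding its upright face pressed flush against the jig, ready for tacking: do not let go. Leave the other things on the bench where they are.

Things in the scene. Friction and masses are not known exactly. Their poses are not given: they have to be found in the camera images.
- jig_a: Fixed steel jig 80 (x) x 76 (y) x 34 mm high. Channel along its x, 26 mm wide (takes the spacer), open at the front (-x), down to the bench, 72 mm deep to the rear wall; its rear part, from 42 mm behind the front, is bridged (25 mm headroom): slide in from the front. Origin: centre of underside; front face x=-40, rear wall x=+32 mm. May be the left or the right one.
- jig_b: Fixed steel jig 80 (x) x 76 (y) x 34 mm high. Channel along its x, 14 mm wide (too narrow), open at the front (-x), down to the bench, 72 mm deep to the rear wall; its rear part, from 42 mm behind the front, is bridged (25 mm headroom): slide in from the front. Origin: centre of underside; front face x=-40, rear wall x=+32 mm. Outside like jig_a.
- spacer_grip (a point): Grip point of the spacer: dark steel bar 70 (x) x 20 x 18 mm high, 0.2 kg, with a 16 x 16 mm upright post near its front (-x) end, top 90 mm above the underside. Point on the post's axis, 70 mm above the underside, 13 mm behind the front end. The plain end (+x) enters the channel first; z up. Pulling it straight up out of the clip takes 8 to 20 N: grip firmly.
- spacer_bar (a point): Centre of the spacer's bar, 9 mm above its underside, 22 mm from spacer_grip along x; same axes as spacer_grip. With the spacer home against the rear wall it lies at x = -3 mm of jig_a, and the bar's front end is 2 mm behind the jig's front face.
- clip: Spring clip fixed to the bench: base plate 100 (x) x 76 (y) x 8 mm, two posts 44 mm high beside the spacer's post, at y = +-32 mm (inner faces +-27 mm), with sprung brass balls over the bar's top edges. The bar starts on the base plate, along the clip's x, centred. Origin: centre of underside, z up. Clip and angle plate stand on opposite sides; which side varies.
- plate_rib (a point): Grip point of the angle plate: loose steel bracket, 0.45 kg; upright face plate 90 wide (y) x 62 high x 10 mm, foot 8 mm thick (66 mm deep overall in x), and mid-way behind the face an upright rib 12 mm thick (y), along x to 56 mm behind the front face, 62 mm high. Point mid-rib, 33 mm behind the front face, 45 mm above the underside. x points to the front face, z up.
- plate_face (a point): Point on the angle plate's flat front face (side without rib), centred across, 20 mm above the underside; x points out of the face, z up. Flush on the jig it lies at x = -40 mm, y = 0 of jig_a, x axes parallel.
- hammer: Bystander, leave alone: steel hammer with a wooden handle, 280 mm long, lying behind the jigs. Origin at the centre of its underside.
- wrench: Bystander, leave alone: steel wrench 200 mm long, lying in front of the jigs, about midway between them. Origin at the centre of its underside.
- jar: Bystander, leave alone: small closed glass jar, diameter 56, 75 mm high, standing between the two jigs. Origin at the centre of its underside.
- offcut: Bystander, leave alone: plain steel block 60 x 36 x 20 mm lying behind the jigs. Origin at the centre of its underside.
- bolt_bin: Bystander, leave alone: open grey plastic bin of bolts 150 x 110 x 50 mm, on the left. Origin at the centre of its underside.
- can: Bystander, leave alone: aluminium can, diameter 64, 120 mm high, on the right. Origin at the centre of its underside.
- weld_square: Bystander, leave alone: flat triangular setting-out square, about 100 x 100 x 16 mm, behind the jigs. Origin at the centre of its underside.
Not all that is in view belongs to the job. Leave any red look-alike of the part that bears spacer_grip alone.

How it is judged (in metres and radians):
On the way, in this order (a step that is already met when the one before it is completed fails the run):
1. the spacer is pulled up out of the clip (z of spacer_bar in the frame of clip above 0.05 m), for 0.1 s.
2. the spacer is fully home in the channel of the jig with the wide gap (x of spacer_bar in the frame of jig_a between -0.0075 and -0.001 m and y of spacer_bar in the frame of jig_a between -0.005 and 0.005 m and z of spacer_bar in the frame of jig_a between 0.005 and 0.014 m and angle between the x axis of spacer_bar and the x axis of jig_a, either way round below 0.12 rad), for 0.2 s.
At the end, for the whole second after the job is handed in: Spacer home in the wide jig (within 4.5 mm of the rear wall, on the bench, along the channel); plate upright on the bench (within 6 mm), face flush on that jig (3 mm, 0.06 rad), centred within 15 mm, held by the robot and pressed on the jig with over 2 N; bystanders within 30 mm (all of step 2 and x of plate_face in the frame of jig_a between -0.043 and -0.037 m and y of plate_face in the frame of jig_a between -0.015 and 0.015 m and z of plate_face in the frame of jig_a between 0.015 and 0.026 m and angle between the x axis of plate_face and the x axis of jig_a, either way round below 0.06 rad and angle between plate_face's own z axis and vertical below 0.06 rad and contact force between plate and jig_a above 2 N and contact force between any of the fingers, the arm and plate above 2 N); the arm keeps its last pose, push and grip.
It fails at once if one of the other things on the bench is moved more than 30 mm (distance of any of hammer, wrench, jar, offcut, bolt_bin, can, weld_square from where it was at the start of the episode above 0.03 m).
It also fails if it takes over 72 s, if anything falls off the work surface, if the arm or the gripper's body presses on something with over 40 N, if the wrist force passes 120 N, or if a joint passes its speed limit or range.

## Working session

There is one attempt and no reset: what is moved stays moved. The work goes in short steps, Python scripts to look and compute and a tool call to move; the robot and the scene stay as the last step left them, time stands still between calls to the robot, and variables do not carry over. Pictures are saved under pics/ and viewed, at most 10 in all, crops included, and the job is handed in when it is done.

Besides the shell and the picture viewer there is one more tool, called in YAML: its name, and indented under it one key for each argument. step_arm: Moves the arm, as the interface text tells. Shift numbers are shares of 20 cm and turn numbers shares of 360 degrees, none past 1 either way. Its arguments: {"type":"object","properties":{"xyz":{"type":"array"},"yaw":{"type":"array"},"claw":{"type":"array"},"grip_force":{"type":"number"}},"required":["xyz","yaw","claw"]}

```bash
mkdir -p pics
cat > h.py <<'E'
import numpy as np,cv2
from plant import status,cams,job
from scipy.spatial.transform import Rotation as R
def tool():
    s=status.get_state();T=np.eye(4);T[:3,:3]=R.from_euler('xyz',s['eef_rot'],degrees=True).as_matrix();T[:3,3]=s['tcp_pos'];return T
def grab(n):
    c=cams.calibration(n)
    W=tool()@np.array(c['T_tool_cam']) if n=='wrist' else np.linalg.inv(np.array(c['camera_from_world']))
    im,d=cams.capture(n);return im,d,np.array(c['mtx']),np.array(c['D']),W
def cloud(d,K,D,W):
    h,w=d.shape;u,v=np.meshgrid(np.arange(w),np.arange(h))
    p=cv2.undistortPoints(np.stack([u,v],-1).reshape(-1,1,2).astype(float),K,D).reshape(h,w,2)
    P=np.dstack([p[...,0]*d,p[...,1]*d,d]);P=P@W[:3,:3].T+W[:3,3];P[d==0]=np.nan;return P
E
python3 - <<'E'
from h import *
print(status.get_state())
for n in('top','side','wrist'):
    im,d,K,D,W=grab(n);cv2.imwrite(f'pics/{n}0.png',im);np.savez(f'{n}0.npz',im=im,d=d,K=K,D=D,W=W);print(n,W.round(3).tolist(),K[0,0],(d>0).mean())
E
```

```text
{'time_s': 0.0, 'joints': array([ 8.25124506e+01,  2.05905836e+01,  6.33514875e-01, -1.85352620e-02,
       -7.01357621e+01, -1.65067479e+01]), 'qd': array([-0.00141131,  0.13669698,  0.04712051,  0.01827961,  0.07379407,
       -0.04967669]), 'joint_torque': array([ 1.87517021e-04, -5.82708442e+01,  2.93043888e+01,  6.99652523e+00,
        6.87154839e-03, -1.69074842e-04]), 'tcp_pos': array([0.2743299 , 0.61623092, 0.2396353 ]), 'eef_rot': array([ 1.79906044e+02, -9.67196362e-03, -2.40006016e+01]), 'contact_force': array([0.10515338, 0.01478813, 0.37907884]), 'moment': array([ 0.00392612,  0.00482207, -0.03952123]), 'gripper_force': 0.0, 'gripper_width': 0.08749122931888761}
top [[0.012, -0.984, 0.178, 0.368], [-1.0, -0.009, 0.015, -0.002], [-0.013, -0.179, -0.984, 1.113], [0.0, 0.0, 0.0, 1.0]] 412.14919297245444 0.9960034013605442
side [[0.692, -0.45, 0.565, -0.05], [-0.722, -0.428, 0.543, -0.621], [-0.003, -0.784, -0.621, 0.782], [0.0, 0.0, 0.0, 1.0]] 404.2842996939007 0.9960926870748299
wrist [[-0.407, -0.872, -0.274, 0.349], [-0.913, 0.388, 0.121, 0.584], [0.001, 0.299, -0.954, 0.384], [0.0, 0.0, 0.0, 1.0]] 350.5415246584743 0.9959566326530612
```

View pics/top0.png

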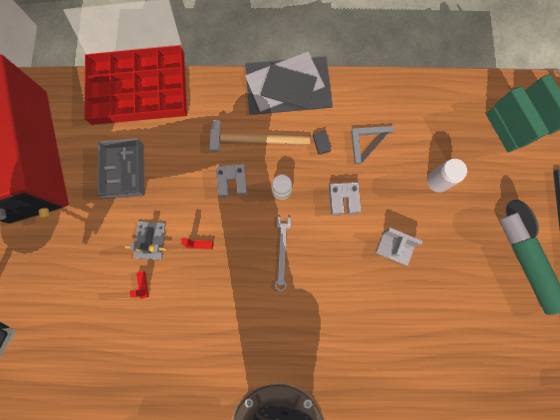

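View pics/side0.png

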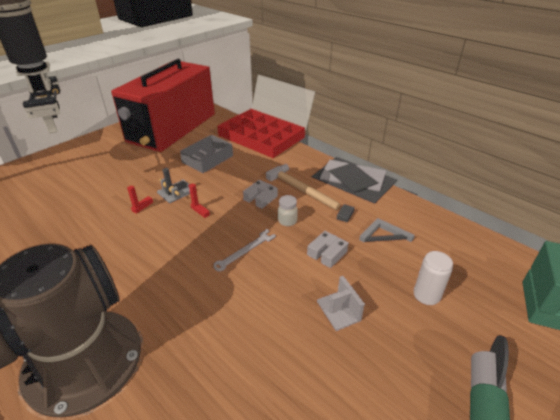

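The top view shows the clip with the dark spacer at (150,240), and two red look-alikes at (200,243) and (140,287), which I'll leave alone. The jigs are at (231,179) and (345,197), the angle plate at (399,245), the jar at (282,187) and the wrench at (282,255). Next is one enlarged crop of the candidates, with depth measurements.

Run:
```python
from h import *
z=np.load('top0.npz');im=z['im'];P=cloud(z['d'],z['K'],z['D'],z['W'])
cr=lambda u,v:cv2.resize(im[v-30:v+30,u-35:u+35],(399,300),interpolation=cv2.INTER_CUBIC)
cv2.imwrite('pics/crop1.png',np.vstack([np.hstack([cr(231,179),cr(345,197)]),np.hstack([cr(150,240),cr(399,245)])]))
def obj(u,v,r,lo,hi):
    m=np.zeros(im.shape[:2],np.uint8);Q=P[v-r:v+r,u-r:u+r];m[v-r:v+r,u-r:u+r]=((Q[...,2]>lo)&(Q[...,2]<hi))
    n,l,st,_=cv2.connectedComponentsWithStats(m);k=1+st[1:,4].argmax();q=P[l==k]
    b=cv2.minAreaRect((q[:,:2]*1000).astype(np.float32));return len(q),np.round(np.median(q[:,2]),4),b
for n,a in dict(jl=(231,179,26,.02,.05),jr=(345,197,26,.02,.05),clipall=(150,240,26,.005,.2),clipposts=(150,240,26,.03,.2),post=(150,240,26,.07,.2),plate=(399,245,28,.004,.2),platetop=(399,245,28,.04,.2),jar=(282,187,18,.04,.2),wr=(282,255,42,.004,.03),red1=(200,243,20,.008,.2),red2=(140,287,20,.008,.2),table=(300,320,10,-.1,.1)).items(): print(n,obj(*a))
```

```text
jl (702, np.float64(0.0345), ((646.9266967773438, 133.87522888183594), (83.15328979492188, 75.80680084228516), 6.752098560333252))
jr (807, np.float64(0.0344), ((598.896484375, -173.9154052734375), (80.60291290283203, 76.98278045654297), 3.8947365283966064))
clipall (1015, np.float64(0.0109), ((482.3997497558594, 356.9590759277344), (114.6447525024414, 99.24700164794922), 86.78495788574219))
clipposts (225, np.float64(0.0434), ((459.6354675292969, 355.3131103515625), (108.7970199584961, 18.130203247070312), 86.87110900878906))
post (55, np.float64(0.0968), ((459.5587158203125, 353.35748291015625), (12.86820125579834, 17.906723022460938), 7.3325700759887695))
plate (964, np.float64(0.0109), ((466.50262451171875, -318.397216796875), (108.37986755371094, 67.44209289550781), 70.09394073486328))
platetop (296, np.float64(0.0613), ((473.51483154296875, -313.1679992675781), (88.29659271240234, 54.56410217285156), 67.41787719726562))
jar (364, np.float64(0.0747), ((623.559814453125, -2.9623146057128906), (51.7986946105957, 50.35017013549805), 35.21607971191406))
wr (518, np.float64(0.0076), ((450.7381591796875, -7.077703475952148), (37.90220260620117, 197.99737548828125), 88.83831787109375))
red1 (252, np.float64(0.0197), ((471.3316955566406, 215.91937255859375), (19.382848739624023, 69.2787857055664), 0.06935785710811615))
red2 (298, np.float64(0.0202), ((363.2597351074219, 363.0065002441406), (72.91643524169922, 21.181289672851562), 10.417540550231934))
table (398, np.float64(0.0007), ((278.87066650390625, -53.966033935546875), (49.03178787231445, 50.23990249633789), 0.29119908809661865))
```

View pics/crop1.png

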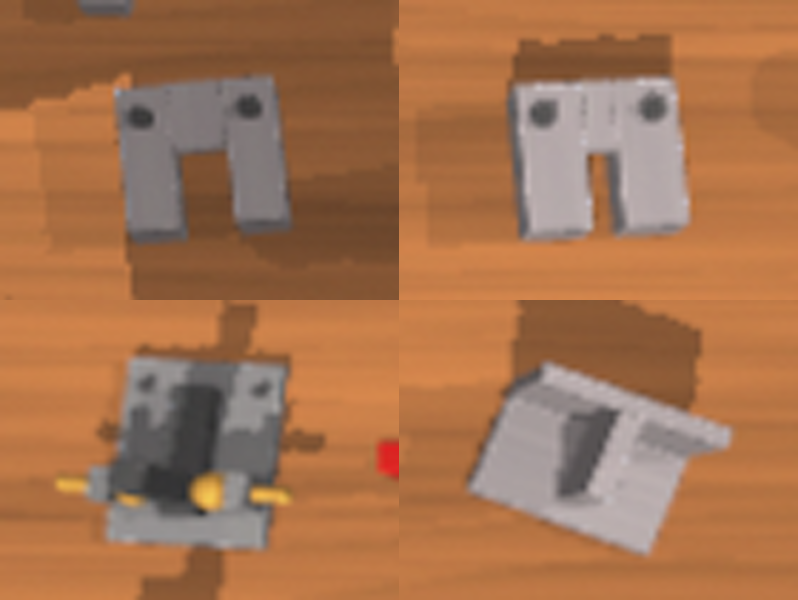

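The left jig (231,179) has the wide channel: its gap is about 26/76 of the jig width, where the right jig's is about 14/76, so the left one is jig_a. The dark bar in the clip (150,240) is the real spacer. Its post top measures z=0.097 against 0.098 expected. I'll go above it first.

```bash
cat >> h.py <<'E'
def plan(x,y,z,yaw):
    T=tool();d=T[:3,:3].T@(np.array([x,y,z])-T[:3,3]);cy=status.get_state()['eef_rot'][2]
    t=-((yaw-cy+180)%360-180);print('xyz share',(d/.2).round(4),'yaw share',round(t/360,4),'rows>=',max(np.linalg.norm(d)/.0417,abs(t)/7.16).round(1))
E
python3 -c "
from h import *
plan(.46,.355,.26,-5)"
```

```text
xyz share [ 1.3793  0.8164 -0.0995] yaw share -0.0528 rows>= 7.7
```

step_arm:
  xyz:
    - [0.7,0.4,-0.1]
    - [0.7,0.4,-0.1]
    - [0.7,0.4,-0.1]
    - [0.7,0.4,-0.1]
  yaw: [0,0,0,0]
  claw: [-1,-1,-1,-1]

```text
time_s: 0.48
tcp_pos: [0.3705, 0.4848, 0.2605]
eef_rot: [180.0, -0.0, -24.0]
contact_force: [1.5, -0.5, 0.5]
gripper_width: 0.0875
gripper_force: 0.0
```

step_arm:
  xyz:
    - [0.68,0.416,0]
    - [0.68,0.416,0]
    - [0.68,0.416,0]
    - [0.68,0.416,0]
    - [0.68,0.416,0]
    - [0.68,0.416,0]
    - [0.68,0.416,0]
    - [0.68,0.416,0]
  yaw: [-0.053,-0.053,-0.053,-0.053,-0.053,-0.053,-0.053,-0.053]
  claw: [-1,-1,-1,-1,-1,-1,-1,-1]

```text
time_s: 1.15
tcp_pos: [0.4599, 0.3559, 0.2604]
eef_rot: [180.0, 0.0, -4.9]
contact_force: [-0.3, 0.5, -0.3]
gripper_width: 0.0874
gripper_force: 0.0
```

Run:
```python
from h import *
im,d,K,D,W=grab('wrist');cv2.imwrite('pics/w1.png',im);np.savez('w1.npz',im=im,d=d,K=K,D=D,W=W)
s=status.get_state();print(s['tcp_pos'],s['eef_rot'])
P=cloud(d,K,D,W);near=np.hypot(P[...,0]-.46,P[...,1]-.355)<.09
for lo,hi in((.004,.2),(.03,.06),(.085,.105),(.02,.032)):
    m=((P[...,2]>lo)&(P[...,2]<hi)&near).astype(np.uint8);n,l,st,_=cv2.connectedComponentsWithStats(m)
    for k in range(1,n):
        if st[k,4]>60: q=P[l==k];print(lo,st[k],np.median(q[:,2]).round(4),cv2.minAreaRect((q[:,:2]*1000).astype(np.float32)))
```

```text
[0.45975633 0.35616018 0.26039212] [ 1.79993713e+02  1.10624203e-02 -4.85314545e+00]
0.004 [ 235  108  101   94 6201] 0.0088 ((484.06292724609375, 354.49017333984375), (107.95023345947266, 99.68829345703125), 87.4901351928711)
0.004 [269 222  23  29 467] 0.0175 ((384.3581848144531, 368.11761474609375), (32.000579833984375, 20.325159072875977), 11.030830383300781)
0.03 [235 169  58  20 645] 0.0391 ((463.9911193847656, 378.43231201171875), (61.86073303222656, 18.197494506835938), 87.36380767822266)
0.03 [294 168  42  19 555] 0.0388 ((460.7434997558594, 323.6471862792969), (44.207584381103516, 18.397825241088867), 85.51457214355469)
0.085 [277 181  18  21 346] 0.0976 ((462.14556884765625, 355.0828857421875), (15.507099151611328, 16.473918914794922), 85.46483612060547)
0.02 [274 123  22  54 883] 0.0259 ((490.0948791503906, 354.40228271484375), (22.690261840820312, 56.99211502075195), 87.4332046508789)
```

View pics/w1.png

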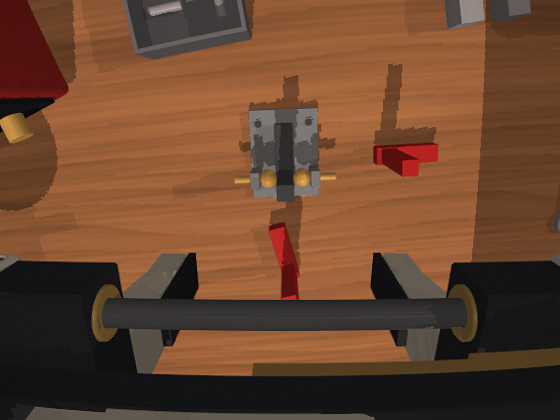

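The wrist view shows the dark spacer post at (286,190) between the brass balls, with red parts at (285,260) and (405,155). The post is at about (0.461, 0.355) and the clip yaw is about -3°. Next I descend and grip.

```bash
python3 -c "
from h import *
plan(.461,.3547,.073,-3)"
```

```text
xyz share [0.007  0.0066 0.937 ] yaw share -0.0051 rows>= 4.5
```

step_arm:
  xyz:
    - [0.007,0.006,0.2]
    - [0.007,0.006,0.4]
    - [0.007,0.006,0.55]
    - [0.007,0.006,0.7]
    - [0.007,0.006,0.8]
    - [0.007,0.006,0.88]
    - [0.007,0.006,0.937]
    - [0.007,0.006,0.937]
    - [0.007,0.006,0.937]
    - [0.007,0.006,0.937]
    - [0.007,0.006,0.937]
    - [0.007,0.006,0.937]
    - [0.007,0.006,0.937]
    - [0.007,0.006,0.937]
    - [0.007,0.006,0.937]
    - [0.007,0.006,0.937]
    - [0.007,0.006,0.937]
  yaw: [-0.005,-0.005,-0.005,-0.005,-0.005,-0.005,-0.005,-0.005,-0.005,-0.005,-0.005,-0.005,-0.005,-0.005,-0.005,-0.005,-0.005]
  claw: [-1,-1,-1,-1,-1,-1,-1,-1,1,1,1,1,1,1,1,1,1]
  grip_force: 50

```text
time_s: 2.62
tcp_pos: [0.4616, 0.354, 0.0732]
eef_rot: [-180.0, -0.0, -3.1]
contact_force: [-0.8, -0.5, 0.6]
gripper_width: 0.0336
gripper_force: 0.0
```

step_arm:
  xyz:
    - [0,0,0]
    - [0,0,0]
    - [0,0,0]
    - [0,0,0]
    - [0,0,0]
    - [0,0,0]
    - [0,0,0]
    - [0,0,0]
  yaw: [0,0,0,0,0,0,0,0]
  claw: [1,1,1,1,1,1,1,1]
  grip_force: 60

```text
time_s: 3.28
tcp_pos: [0.4616, 0.3541, 0.0731]
eef_rot: [-180.0, -0.0, -3.1]
contact_force: [0.7, 0.9, -2.2]
gripper_width: 0.0155
gripper_force: 60.0
```

The grip is firm: opening 15.5 mm on a 16 mm post. Pulling up.

step_arm:
  xyz:
    - [0,0,-0.02]
    - [0,0,-0.04]
    - [0,0,-0.07]
    - [0,0,-0.1]
    - [0,0,-0.15]
    - [0,0,-0.2]
    - [0,0,-0.3]
    - [0,0,-0.4]
    - [0,0,-0.5]
    - [0,0,-0.55]
    - [0,0,-0.55]
    - [0,0,-0.55]
  yaw: [0,0,0,0,0,0,0,0,0,0,0,0]
  claw: [1,1,1,1,1,1,1,1,1,1,1,1]

```text
time_s: 4.28
tcp_pos: [0.4615, 0.3539, 0.1836]
eef_rot: [-179.9, -0.0, -3.1]
contact_force: [0.1, -0.5, -3.4]
gripper_width: 0.0154
gripper_force: 60.0
```

Run:
```python
from h import *
im,d,K,D,W=grab('wrist');cv2.imwrite('pics/w2.png',im)
im2,d2,K2,D2,W2=grab('top')
s=status.get_state();T=tool();print(s['tcp_pos'],s['eef_rot'],s['contact_force'],s['gripper_width'])
P=cloud(d,K,D,W)@T[:3,:3]-T[:3,3]@T[:3,:3]
# dark bar in tool frame: points below grip
m=(np.abs(P[...,0]-.022)<.06)&(np.abs(P[...,1])<.025)&(P[...,2]>.035)&(P[...,2]<.08)&(im.max(-1)<110)
q=P[m];q=q[np.isfinite(q).all(1)];print(len(q),np.percentile(q,[1,10,50,90,99],axis=0).round(4).tolist())
t=q[np.abs(q[:,2]-np.median(q[:,2]))<.004];print(cv2.minAreaRect((t[:,:2]*1000).astype(np.float32)),np.polyfit(t[:,0],t[:,2],1))
# jig_a from top
Q=cloud(d2,K2,D2,W2);b=(np.hypot(Q[...,0]-.647,Q[...,1]-.134)<.08)&(Q[...,2]>.025)&(Q[...,2]<.045)
print(b.sum(),cv2.minAreaRect((Q[b][:,:2]*1000).astype(np.float32)))
```

```text
[0.46096576 0.35325489 0.18197659] [ 1.79915927e+02  7.87793727e-02 -3.13672927e+00] [ 0.15293273  0.41600764 -3.11911848] 0.015841693516568285
3322 [[0.0028, -0.0111, 0.037], [0.0098, -0.0093, 0.0447], [0.0332, -0.0013, 0.0457], [0.0541, 0.0066, 0.0466], [0.0578, 0.0085, 0.0542]]
((26.678903579711914, -1.3228721618652344), (62.567562103271484, 20.13237190246582), 0.09145788103342056) [0.00530354 0.04548113]
693 ((646.8438720703125, 133.9937286376953), (81.70491027832031, 76.35501861572266), 6.879145622253418)
```

View pics/w2.png

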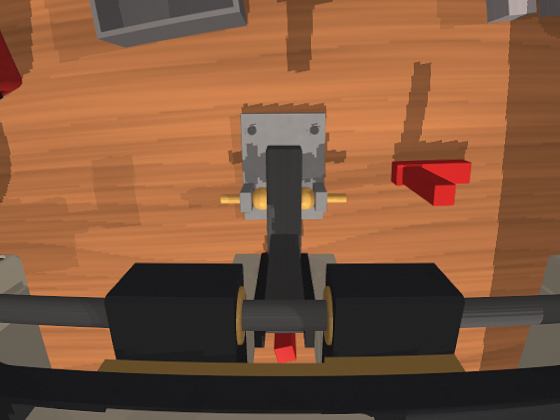

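The wrist view shows the spacer held straight: bar at (285,190), along the tool axis within 0.1°, underside about 64 mm below the TCP. Now above the front of jig_a for a close look.

```bash
python3 -c "
from h import *
plan(.534,.1207,.2,6.8)"
```

```text
xyz share [ 0.4281  1.1412 -0.089 ] yaw share -0.0276 rows>= 5.9
```

step_arm:
  xyz:
    - [0.05,0.1,-0.09]
    - [0.1,0.25,-0.09]
    - [0.17,0.42,-0.09]
    - [0.23,0.58,-0.09]
    - [0.3,0.74,-0.09]
    - [0.36,0.88,-0.09]
    - [0.41,0.97,-0.09]
    - [0.428,1,-0.09]
    - [0.428,1,-0.09]
  yaw: [0,-0.005,-0.01,-0.015,-0.02,-0.0276,-0.0276,-0.0276,-0.0276]
  claw: [1,1,1,1,1,1,1,1,1]

```text
time_s: 5.13
tcp_pos: [0.5362, 0.1478, 0.1998]
eef_rot: [179.9, 0.1, 6.7]
contact_force: [0.2, 0.1, -3.6]
gripper_width: 0.0158
gripper_force: 60.0
```

step_arm:
  xyz:
    - [0,0.07,0]
    - [0,0.14,0]
    - [0,0.14,0]
    - [0,0.14,0]
  yaw: [0,0,0,0]
  claw: [1,1,1,1]

```text
time_s: 5.47
tcp_pos: [0.5392, 0.1214, 0.2009]
eef_rot: [180.0, 0.0, 6.8]
contact_force: [0.6, 0.4, -2.9]
gripper_width: 0.0156
gripper_force: 60.0
```

Run:
```python
from h import *
im,d,K,D,W=grab('wrist');cv2.imwrite('pics/w3.png',im)
s=status.get_state();T=tool();print(s['tcp_pos'],s['eef_rot'])
P=cloud(d,K,D,W);m=(np.hypot(P[...,0]-.647,P[...,1]-.134)<.08)&(P[...,2]>.031)&(P[...,2]<.038)
r=cv2.minAreaRect((P[m][:,:2]*1000).astype(np.float32));print(m.sum(),r,np.median(P[m][:,2]))
q=(P[m]-T[:3,3])@T[:3,:3]   # tool frame of jig top
for x in np.arange(.045,.15,.008):
    a=np.sort(q[np.abs(q[:,0]-x)<.003][:,1])
    if len(a)>20:
        g=np.diff(a);k=g.argmax();print(x.round(3),a[[0,k,k+1,-1]].round(4),'mid',(a[k]+a[k+1])/2,(a[0]+a[-1])/2)
print('front x',np.sort(q[:,0])[:20:5],q[:,0].max())
B=(P-T[:3,3])@T[:3,:3];b=(B[...,0]>.01)&(B[...,0]<.07)&(np.abs(B[...,1])<.02)&(B[...,2]>.04)&(B[...,2]<.052)
print('bar',cv2.minAreaRect((B[b][:,:2]*1000).astype(np.float32)))
```

```text
[0.53932719 0.12178761 0.20098891] [1.79998548e+02 1.39274248e-02 6.81061000e+00]
7174 ((648.8133544921875, 134.32077026367188), (80.44645690917969, 76.58589172363281), 6.618381023406982) 0.03388026439339492
0.069 [-0.0372 -0.0122  0.0138  0.038 ] mid 0.0007822074304553485 0.00038009567443896
0.077 [-0.0371 -0.0122  0.0137  0.0379] mid 0.0007485117517501642 0.0004121251356705956
0.085 [-0.0369 -0.0128  0.0135  0.0385] mid 0.0003638579072204433 0.000807518733778264
0.093 [-0.0375 -0.0127  0.0135  0.0383] mid 0.000388882769017382 0.00039403474623415577
0.101 [-0.0373 -0.0126  0.0134  0.038 ] mid 0.0003936668977430474 0.0003937926567642615
0.109 [-0.0378  0.0108  0.0125  0.0388] mid 0.011649082437729929 0.0005021984641818966
0.117 [-0.0377 -0.      0.0008  0.0385] mid 0.0003855746746680579 0.0003893576084081536
0.125 [-0.0365 -0.      0.0008  0.0389] mid 0.00038839575438771054 0.0012035550182427808
0.133 [-0.0373 -0.0293 -0.0276  0.0382] mid -0.02844329411033987 0.00042623590452449747
0.141 [-0.037  -0.      0.0008  0.0377] mid 0.00039302716252913165 0.00036515354192315566
0.149 [-0.0368 -0.      0.0008  0.0384] mid 0.0003952147707333084 0.0007900477933808735
front x [0.07007314 0.07009548 0.07012203 0.07015402] 0.15047156098478381
bar ((33.68055725097656, -0.05439472198486328), (47.338104248046875, 20.08390235900879), 0.06123049557209015)
```

View pics/w3.png

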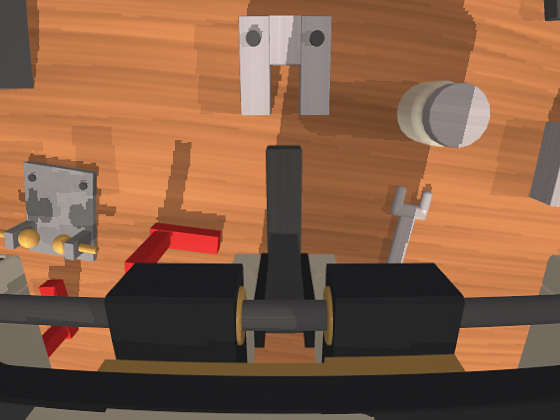

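The view shows the jig_a channel (285,90) directly ahead of the bar (285,200). The channel is 26 mm wide, its centre is 0.5 mm off the tool axis and the front face is at tool x=70 mm. Descending, then sliding in.

step_arm:
  xyz:
    - [0,0.002,0.1]
    - [0,0.002,0.25]
    - [0,0.002,0.4]
    - [0,0.002,0.52]
    - [0,0.002,0.6]
    - [0,0.002,0.64]
    - [0,0.002,0.66]
    - [0,0.002,0.665]
    - [0,0.002,0.665]
    - [0,0.002,0.665]
  yaw: [0,0,0,0,0,0,0,0,0,0]
  claw: [1,1,1,1,1,1,1,1,1,1]

```text
time_s: 6.35
tcp_pos: [0.5403, 0.1219, 0.0693]
eef_rot: [-180.0, -0.1, 6.8]
contact_force: [-0.2, -0.3, -2.9]
gripper_width: 0.0159
gripper_force: 60.0
```

step_arm:
  xyz:
    - [0.03,0,0]
    - [0.06,0,0]
    - [0.09,0,0]
    - [0.12,0,0]
    - [0.15,0,0]
    - [0.18,0,0]
    - [0.21,0,0]
    - [0.24,0,0]
    - [0.27,0,0]
    - [0.3,0,0]
    - [0.33,0,0]
    - [0.35,0,0]
    - [0.37,0,0]
    - [0.38,0,0]
    - [0.38,0,0]
    - [0.38,0,0]
  yaw: [0,0,0,0,0,0,0,0,0,0,0,0,0,0,0,0]
  claw: [1,1,1,1,1,1,1,1,1,1,1,1,1,1,1,1]

```text
time_s: 7.68
tcp_pos: [0.6149, 0.1304, 0.0681]
eef_rot: [180.0, 0.0, 6.8]
contact_force: [0.4, 0.3, -3.4]
gripper_width: 0.0156
gripper_force: 60.0
```

step_arm:
  xyz:
    - [0.01,0,0.005]
    - [0.02,0,0.01]
    - [0.03,0,0.01]
    - [0.035,0,0.01]
    - [0.04,0,0.01]
    - [0.045,0,0.01]
    - [0.045,0,0.01]
    - [0.045,0,0.01]
  yaw: [0,0,0,0,0,0,0,0]
  claw: [1,1,1,1,1,1,1,1]

```text
time_s: 8.35
tcp_pos: [0.6238, 0.1314, 0.066]
eef_rot: [180.0, 0.0, 6.8]
contact_force: [-0.6, -0.7, -2.2]
gripper_width: 0.0157
gripper_force: 60.0
```

step_arm:
  xyz:
    - [0.005,0,0]
    - [0.01,0,0]
    - [0.01,0,0]
    - [0.01,0,0]
  yaw: [0,0,0,0]
  claw: [1,1,1,1]

```text
time_s: 8.68
tcp_pos: [0.6241, 0.1312, 0.0657]
eef_rot: [180.0, 0.2, 6.8]
contact_force: [-6.1, 0.5, 0.3]
gripper_width: 0.0161
gripper_force: 60.0
```

Wall contact (-6 N) came at 85 mm of travel, as predicted. I'll push slightly more and set it down.

step_arm:
  xyz:
    - [0.005,0,0.005]
    - [0.005,0,0.01]
    - [0.005,0,0.015]
    - [0.005,0,0.015]
    - [0.005,0,0.015]
  yaw: [0,0,0,0,0]
  claw: [1,1,1,1,1]

```text
time_s: 9.1
tcp_pos: [0.6241, 0.1311, 0.0652]
eef_rot: [179.9, 0.2, 6.8]
contact_force: [-19.9, 0.4, 23.1]
gripper_width: 0.0161
gripper_force: 60.0
```

step_arm:
  xyz:
    - [0,0,-0.008]
    - [0,0,-0.01]
    - [-0.003,0,-0.01]
    - [-0.003,0,-0.01]
    - [-0.003,0,-0.01]
    - [-0.003,0,-0.01]
    - [-0.003,0,-0.01]
    - [-0.003,0,-0.01]
    - [-0.003,0,-0.01]
    - [-0.003,0,-0.01]
  yaw: [0,0,0,0,0,0,0,0,0,0]
  claw: [1,1,1,0.3,0.3,0.3,0.3,0.3,0.3,0.3]

```text
time_s: 9.93
tcp_pos: [0.6265, 0.1318, 0.0651]
eef_rot: [180.0, -0.0, 6.8]
contact_force: [0.3, 0.7, -0.5]
gripper_width: 0.0304
gripper_force: 0.0
```

step_arm:
  xyz:
    - [0,0,-0.1]
    - [0,0,-0.25]
    - [0,0,-0.4]
    - [0,0,-0.6]
    - [0,0,-0.8]
    - [0,0,-0.9]
    - [0,0,-0.9]
  yaw: [0,0,0,0,0,0,0]
  claw: [0.3,0.3,0,0,-0.5,-0.5,-0.5]

```text
time_s: 10.52
tcp_pos: [0.6289, 0.1325, 0.2519]
eef_rot: [-179.9, -0.6, 6.9]
contact_force: [0.3, -0.1, -0.0]
gripper_width: 0.058
gripper_force: 0.0
```

Run:
```python
from h import *
s=status.get_state();print(s['time_s'],s['tcp_pos'],s['gripper_width'])
im,d,K,D,W=grab('wrist');cv2.imwrite('pics/w4.png',im)
P=cloud(d,K,D,W)
c,sn=np.cos(np.radians(6.7)),np.sin(np.radians(6.7));A=np.array([[c,-sn,0],[sn,c,0],[0,0,1]]);O=np.array([.6488,.1343,0])
J=(P-O)@A
for nm,m in dict(bar=(J[...,2]>.012)&(J[...,2]<.024)&(abs(J[...,1])<.012)&(abs(J[...,0]+.02)<.035),post=(J[...,2]>.08)&(J[...,2]<.1)&(abs(J[...,1])<.03)&(abs(J[...,0]+.025)<.03)).items():
    print(nm,m.sum(),cv2.minAreaRect((J[m][:,:2]*1000).astype(np.float32)),np.median(J[m][:,2])) if m.sum()>5 else print(nm,m.sum())
im,d,K,D,W=grab('top');P=cloud(d,K,D,W);cv2.imwrite('pics/t4.png',im)
J=(P-O)@A;m=(J[...,2]>.07)&(J[...,2]<.105)&(abs(J[...,1])<.03)&(abs(J[...,0]+.025)<.03);print('top post',m.sum(),np.mean(J[m],0),np.median(J[m][:,2]))
m=(J[...,2]>.028)&(J[...,2]<.04)&(np.hypot(J[...,0],J[...,1])<.07);print('top jig',cv2.minAreaRect((J[m][:,:2]*1000).astype(np.float32)))
```

```text
10.5167 [0.62888953 0.13247741 0.25186341] 0.05801894702928981
bar 317 ((-17.005748748779297, -0.0691232681274414), (32.73914337158203, 18.9388370513916), 0.2087341696023941) 0.01769247938640961
post 342 ((-24.839641571044922, -0.041208744049072266), (16.534679412841797, 15.67368221282959), 0.5911733508110046) 0.08949528039816082
top post 50 [-0.02896871  0.0002906   0.08805608] 0.08946959118465081
top jig ((-5.727558135986328, -0.0549468994140625), (73.40030670166016, 76.21315002441406), 0.190368190407753)
```

View pics/w4.png

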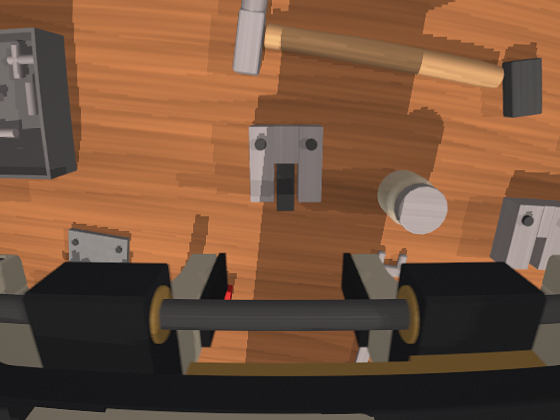

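The spacer is home: post centre at jig x=-24.8 mm (expected -25), y≈0, bar top 18 mm. Its post shows at (285,185) in the view, with the jar untouched at (410,200). Next is the angle plate at about (0.467,-0.318), yaw about -21°.

```bash
python3 -c "
from h import *
plan(.4665,-.3184,.25,-21)"
```

```text
xyz share [-1.062   2.1412 -0.0231] yaw share 0.0773 rows>= 11.5
```

step_arm:
  xyz:
    - [-0.09,0.18,-0.02]
    - [-0.18,0.36,-0.02]
    - [-0.27,0.53,-0.02]
    - [-0.36,0.71,-0.02]
    - [-0.44,0.88,-0.02]
    - [-0.5,1,-0.02]
  yaw: [0,0,0,0,0,0]
  claw: [-1,-1,-1,-1,-1,-1]

```text
time_s: 11.12
tcp_pos: [0.5486, -0.081, 0.2477]
eef_rot: [-180.0, 0.2, 6.8]
contact_force: [0.2, -0.2, 0.3]
gripper_width: 0.0874
gripper_force: 0.0
```

step_arm:
  xyz:
    - [-0.09,0.18,0]
    - [-0.18,0.36,0]
    - [-0.27,0.53,0]
    - [-0.36,0.71,0]
    - [-0.43,0.86,0]
    - [-0.5,1,0]
  yaw: [0.013,0.026,0.039,0.052,0.065,0.077]
  claw: [-1,-1,-1,-1,-1,-1]

```text
time_s: 11.62
tcp_pos: [0.4735, -0.2907, 0.2476]
eef_rot: [180.0, 0.1, -21.2]
contact_force: [-1.0, -0.2, 0.4]
gripper_width: 0.0879
gripper_force: 0.0
```

step_arm:
  xyz:
    - [0,0.07,0]
    - [0,0.14,0]
    - [0,0.14,0]
    - [0,0.14,0]
  yaw: [0,0,0,0]
  claw: [-1,-1,-1,-1]

```text
time_s: 11.95
tcp_pos: [0.4643, -0.3155, 0.2476]
eef_rot: [-180.0, 0.1, -21.0]
contact_force: [-0.4, -0.5, 0.2]
gripper_width: 0.0878
gripper_force: 0.0
```

Run:
```python
from h import *
s=status.get_state();print(s['time_s'],s['tcp_pos'],s['eef_rot'],s['gripper_width'])
im,d,K,D,W=grab('wrist');cv2.imwrite('pics/w5.png',im)
P=cloud(d,K,D,W);m=(np.hypot(P[...,0]-.47,P[...,1]+.32)<.09)
for lo,hi in((.004,.1),(.057,.068)):
    k=m&(P[...,2]>lo)&(P[...,2]<hi);print(k.sum(),cv2.minAreaRect((P[k][:,:2]*1000).astype(np.float32)),np.median(P[k][:,2]))
k=m&(P[...,2]>.057)&(P[...,2]<.068);T=tool();q=(P[k]-T[:3,3])@T[:3,:3]
for x in np.arange(-.03,.06,.006):
    a=q[abs(q[:,0]-x)<.003][:,1]
    if len(a)>5: print(x.round(3),a.min().round(4),a.max().round(4),len(a))
```

```text
11.95 [ 0.46434694 -0.31553853  0.24764244] [-1.79998115e+02  1.47450868e-01 -2.10024075e+01] 0.0878233790758957
4857 ((470.6588134765625, -311.60247802734375), (90.08529663085938, 66.5992202758789), 68.17378234863281) 0.008601935101343938
1606 ((475.4231872558594, -313.31719970703125), (88.96566772460938, 56.295108795166016), 67.78341674804688) 0.06169701530021937
-0.018 -0.0111 -0.0003 38
-0.012 -0.0111 -0.0003 67
-0.006 -0.011 -0.0003 72
-0.0 -0.011 0.0007 75
0.006 -0.0109 0.0007 77
0.012 -0.0108 0.0007 81
0.018 -0.0108 0.0007 88
0.024 -0.0107 0.0007 78
0.03 -0.0494 0.0396 506
0.036 -0.0493 0.0394 524
```

View pics/w5.png

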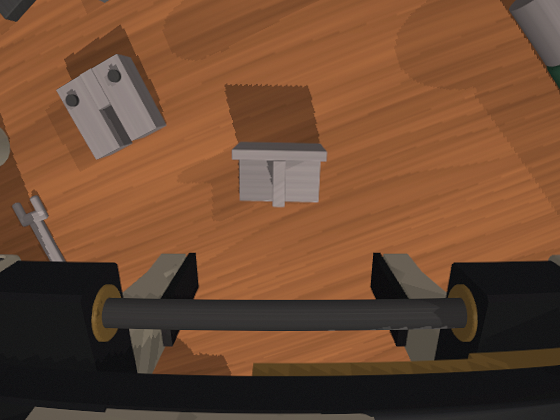

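The plate shows at (280,175) with its rib at (279,185) toward the robot and its face away. It measures 90x66 mm, yaw -22°, face centre (0.501,-0.324). I'll grip the rib 36 mm behind the face.

```bash
python3 -c "
from h import *
plan(.468,-.3104,.047,-22)"
```

```text
xyz share [ 0.009  -0.0273  1.0047] yaw share 0.0029 rows>= 4.8
```

step_arm:
  xyz:
    - [0.009,-0.027,0.2]
    - [0.009,-0.027,0.4]
    - [0.009,-0.027,0.6]
    - [0.009,-0.027,0.75]
    - [0.009,-0.027,0.88]
    - [0.009,-0.027,0.96]
    - [0.009,-0.027,1]
    - [0.009,-0.027,1]
    - [0.009,-0.027,1]
    - [0.009,-0.027,1]
    - [0.009,-0.027,1]
    - [0.009,-0.027,1]
    - [0.009,-0.027,1]
    - [0.009,-0.027,1]
    - [0.009,-0.027,1]
    - [0.009,-0.027,1]
    - [0.009,-0.027,1]
    - [0.009,-0.027,1]
    - [0.009,-0.027,1]
    - [0.009,-0.027,1]
  yaw: [0.003,0.003,0.003,0.003,0.003,0.003,0.003,0.003,0.003,0.003,0.003,0.003,0.003,0.003,0.003,0.003,0.003,0.003,0.003,0.003]
  claw: [-1,-1,-1,-1,-1,-1,-1,1,1,1,1,1,1,1,1,1,1,1,1,1]
  grip_force: 50

```text
time_s: 13.67
tcp_pos: [0.4688, -0.3109, 0.0491]
eef_rot: [180.0, 0.0, -22.0]
contact_force: [0.7, 0.2, 0.1]
gripper_width: 0.012
gripper_force: 50.0
```

step_arm:
  xyz:
    - [0,0,0]
    - [0,0,0]
    - [0,0,0]
    - [0,0,0]
    - [0,0,0]
    - [0,0,0]
  yaw: [0,0,0,0,0,0]
  claw: [1,1,1,1,1,1]
  grip_force: 60

```text
time_s: 14.17
tcp_pos: [0.4688, -0.3109, 0.0491]
eef_rot: [180.0, 0.0, -22.0]
contact_force: [-0.0, -1.6, -0.0]
gripper_width: 0.0115
gripper_force: 60.0
```

step_arm:
  xyz:
    - [0,0,-0.03]
    - [0,0,-0.08]
    - [0,0,-0.15]
    - [0,0,-0.25]
    - [0,0,-0.35]
    - [0,0,-0.45]
    - [0,0,-0.53]
    - [0,0,-0.55]
    - [0,0,-0.55]
  yaw: [0,0,0,0,0,0,0,0,0]
  claw: [1,1,1,1,1,1,1,1,1]

```text
time_s: 14.92
tcp_pos: [0.4695, -0.3109, 0.1608]
eef_rot: [-180.0, -0.2, -22.0]
contact_force: [0.4, 0.7, -5.3]
gripper_width: 0.0117
gripper_force: 60.0
```

Run:
```python
from h import *
s=status.get_state();T=tool();print(s['tcp_pos'],s['eef_rot'],s['contact_force'],s['gripper_width'])
im,d,K,D,W=grab('wrist')
B=(cloud(d,K,D,W)-T[:3,3])@T[:3,:3]
k=(abs(B[...,0]-.03)<.02)&(abs(B[...,1])<.06)&(B[...,2]>-.02)&(B[...,2]<.0)
print(k.sum(),cv2.minAreaRect((B[k][:,:2]*1000).astype(np.float32)),np.median(B[k],0))
k2=(abs(B[...,0]-.033)<.012)&(abs(B[...,1])<.06)&(B[...,2]>-.03)&(B[...,2]<.06);print('face y,x,z',np.percentile(B[k2],[1,50,99],axis=0).round(4).tolist())
c,sn=np.cos(np.radians(6.7)),np.sin(np.radians(6.7));A=np.array([[c,-sn],[sn,c]]);O=np.array([.6488,.1343])
p=O+A@np.array([-.040-.0351-.035,0]);print(p);plan(p[0],p[1],.16,6.7)
```

```text
[ 0.46949131 -0.31087727  0.16076731] [-1.79965397e+02 -1.65823789e-01 -2.19787644e+01] [ 0.40402707  0.66647677 -5.30045108] 0.011715843803442209
8611 ((22.673856735229492, -0.6520309448242188), (25.356412887573242, 90.59616088867188), 0.08118153363466263) [ 0.03037498 -0.00067689 -0.01232757]
face y,x,z [[0.0229, -0.0443, -0.0138], [0.0345, -0.0007, -0.0075], [0.035, 0.043, 0.0471]]
[0.53945191 0.12145455]
xyz share [-0.4811 -2.1353 -0.0022] yaw share -0.0797 rows>= 10.5
```

The plate is held true: yaw error 0.1°, face 35 mm ahead of the TCP, centre offset -0.7 mm. Carrying it over at underside z≈0.11.

step_arm:
  xyz:
    - [-0.03,-0.1,0]
    - [-0.06,-0.24,0]
    - [-0.09,-0.4,0]
    - [-0.13,-0.56,0]
    - [-0.16,-0.72,0]
    - [-0.2,-0.88,0]
    - [-0.23,-1,0]
  yaw: [0,0,0,0,0,0,0]
  claw: [1,1,1,1,1,1,1]

```text
time_s: 15.55
tcp_pos: [0.5002, -0.106, 0.1577]
eef_rot: [180.0, 0.1, -22.0]
contact_force: [0.0, 1.1, -4.3]
gripper_width: 0.0115
gripper_force: 60.0
```

step_arm:
  xyz:
    - [-0.03,-0.15,0]
    - [-0.07,-0.3,0]
    - [-0.11,-0.45,0]
    - [-0.15,-0.6,0]
    - [-0.18,-0.74,0]
    - [-0.21,-0.87,0]
    - [-0.23,-1,0]
    - [-0.23,-1,0]
  yaw: [-0.01,-0.02,-0.03,-0.04,-0.05,-0.06,-0.07,-0.08]
  claw: [1,1,1,1,1,1,1,1]

```text
time_s: 16.22
tcp_pos: [0.5339, 0.0982, 0.1577]
eef_rot: [-180.0, 0.0, 7.2]
contact_force: [0.4, -0.6, -4.6]
gripper_width: 0.0117
gripper_force: 60.0
```

```bash
python3 -c "
from h import *
plan(.5394,.1215,.16,6.7);print(status.get_state()['tcp_pos'],status.get_state()['eef_rot'])"
```

```text
xyz share [ 0.0418 -0.1122 -0.0115] yaw share 0.0013 rows>= 0.6
[0.53389245 0.09819979 0.15769602] [-1.79994977e+02  4.04969997e-02  7.15299957e+00]
```

step_arm:
  xyz:
    - [0.02,-0.06,0]
    - [0.042,-0.112,0]
    - [0.042,-0.112,0]
    - [0.042,-0.112,0]
  yaw: [0.001,0.001,0.001,0.001]
  claw: [1,1,1,1]

```text
time_s: 16.55
tcp_pos: [0.5387, 0.118, 0.1584]
eef_rot: [180.0, 0.1, 6.4]
contact_force: [0.0, -0.3, -4.3]
gripper_width: 0.0116
gripper_force: 60.0
```

Run:
```python
from h import *
s=status.get_state();T=tool();print(s['tcp_pos'],s['eef_rot'])
im,d,K,D,W=grab('wrist');cv2.imwrite('pics/w6.png',im)
P=cloud(d,K,D,W);B=(P-T[:3,3])@T[:3,:3]
m=(np.hypot(P[...,0]-.649,P[...,1]-.134)<.075)&(P[...,2]>.030)&(P[...,2]<.039)
print('jig tool',m.sum(),cv2.minAreaRect((B[m][:,:2]*1000).astype(np.float32)),'world',cv2.minAreaRect((P[m][:,:2]*1000).astype(np.float32)))
k=(abs(B[...,0]-.03)<.02)&(abs(B[...,1])<.06)&(B[...,2]>-.02)&(B[...,2]<.0)
print('plate',cv2.minAreaRect((B[k][:,:2]*1000).astype(np.float32)))
k=(P[...,2]>.07)&(P[...,2]<.1)&(np.hypot(P[...,0]-.624,P[...,1]-.1315)<.02);print('post',k.sum(),P[k].mean(0) if k.any() else 0)
```

```text
[0.53873356 0.11802764 0.15835235] [1.79973356e+02 7.49388045e-02 6.41764091e+00]
jig tool 9937 ((111.33122253417969, -3.9383621215820312), (76.75601196289062, 80.06082916259766), 89.65193939208984) world ((648.770263671875, 134.30841064453125), (80.06028747558594, 76.7560043334961), 6.765084266662598)
plate ((22.739673614501953, -0.13064193725585938), (25.474510192871094, 90.382568359375), 0.13007000088691711)
post 751 [0.62391115 0.1316981  0.08976778]
```

View pics/w6.png

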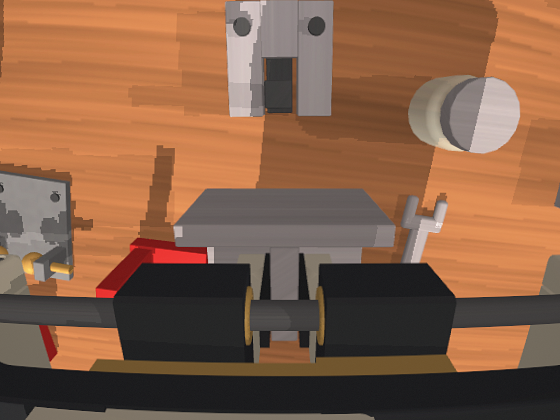

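Jig_a shows at (280,55) with the spacer home at (280,85). The plate top edge is at (285,235), 36 mm in front, and needs 3.7 mm sideways and 0.35°. Descending to just above the bench.

step_arm:
  xyz:
    - [0,-0.018,0.05]
    - [0,-0.018,0.15]
    - [0,-0.018,0.25]
    - [0,-0.018,0.35]
    - [0,-0.018,0.43]
    - [0,-0.018,0.49]
    - [0,-0.018,0.52]
    - [0,-0.018,0.535]
    - [0,-0.018,0.535]
    - [0,-0.018,0.535]
  yaw: [-0.001,-0.001,-0.001,-0.001,-0.001,-0.001,-0.001,-0.001,-0.001,-0.001]
  claw: [1,1,1,1,1,1,1,1,1,1]

```text
time_s: 17.43
tcp_pos: [0.5389, 0.1214, 0.0526]
eef_rot: [-180.0, -0.0, 6.8]
contact_force: [-0.5, -0.3, -4.2]
gripper_width: 0.0116
gripper_force: 60.0
```

step_arm:
  xyz:
    - [0.02,0,0]
    - [0.05,0,0]
    - [0.08,0,0]
    - [0.11,0,0]
    - [0.13,0,0]
    - [0.145,0,0]
    - [0.15,0,0]
    - [0.15,0,0]
  yaw: [0,0,0,0,0,0,0,0]
  claw: [1,1,1,1,1,1,1,1]

```text
time_s: 18.1
tcp_pos: [0.5685, 0.1248, 0.052]
eef_rot: [180.0, 0.0, 6.8]
contact_force: [-0.9, 0.1, -3.8]
gripper_width: 0.0117
gripper_force: 60.0
```

step_arm:
  xyz:
    - [0.005,0,0.005]
    - [0.01,0,0.01]
    - [0.015,0,0.01]
    - [0.02,0,0.01]
    - [0.025,0,0.01]
    - [0.03,0,0.01]
    - [0.03,0,0.01]
    - [0.03,0,0.01]
  yaw: [0,0,0,0,0,0,0,0]
  claw: [1,1,1,1,1,1,1,1]

```text
time_s: 18.77
tcp_pos: [0.5743, 0.1256, 0.0502]
eef_rot: [-180.0, -0.0, 6.8]
contact_force: [0.0, -0.9, -4.2]
gripper_width: 0.0116
gripper_force: 60.0
```

step_arm:
  xyz:
    - [0.003,0,0.002]
    - [0.006,0,0.004]
    - [0.009,0,0.004]
    - [0.012,0,0.004]
    - [0.012,0,0.004]
    - [0.012,0,0.004]
  yaw: [0,0,0,0,0,0]
  claw: [1,1,1,1,1,1]

```text
time_s: 19.27
tcp_pos: [0.5745, 0.1253, 0.0492]
eef_rot: [180.0, 0.2, 6.8]
contact_force: [-10.3, 1.4, 4.1]
gripper_width: 0.0114
gripper_force: 60.0
```

Contact: about 10 N against the jig and the foot on the bench. Verifying after settling.

step_arm:
  xyz:
    - [0,0,0]
    - [0,0,0]
    - [0,0,0]
    - [0,0,0]
    - [0,0,0]
    - [0,0,0]
  yaw: [0,0,0,0,0,0]
  claw: [1,1,1,1,1,1]

```text
time_s: 19.77
tcp_pos: [0.5746, 0.1254, 0.0492]
eef_rot: [180.0, 0.2, 6.8]
contact_force: [-9.3, 1.0, 3.2]
gripper_width: 0.0114
gripper_force: 60.0
```

Run:
```python
from h import *
s=status.get_state();T=tool();print(s['tcp_pos'],s['eef_rot'],s['contact_force'],s['moment'])
im,d,K,D,W=grab('wrist');cv2.imwrite('pics/w7.png',im)
P=cloud(d,K,D,W);c,sn=np.cos(np.radians(6.75)),np.sin(np.radians(6.75));A=np.array([[c,-sn,0],[sn,c,0],[0,0,1]]);J=(P-[.6488,.1343,0])@A
r=lambda m:cv2.minAreaRect((J[m][:,:2]*1000).astype(np.float32))
k=(J[...,0]<-.03)&(J[...,0]>-.06)&(abs(J[...,1])<.06)&(J[...,2]>.055)&(J[...,2]<.07);print('plate top',k.sum(),r(k),np.percentile(J[k],[1,50,99],axis=0).round(4).tolist())
k=(abs(J[...,0])<.06)&(abs(J[...,1])<.05)&(J[...,2]>.03)&(J[...,2]<.038);print('jig',r(k))
k=(abs(J[...,0]+.025)<.012)&(abs(J[...,1])<.02)&(J[...,2]>.08)&(J[...,2]<.095);print('post',k.sum(),r(k) if k.sum()>5 else 0)
k=(abs(J[...,1])<.009)&(J[...,2]<.024)&(J[...,2]>.01)&(J[...,0]>-.02)&(J[...,0]<.01);print('bar',np.median(J[k],0),k.sum())
```

```text
[0.57457754 0.12537626 0.04923263] [179.96588809   0.20357637   6.80293636] [-9.29593275  1.04945845  3.2419018 ] [0.46245747 3.36896656 0.07765347]
plate top 5954 ((-49.65485382080078, 0.28540802001953125), (20.708648681640625, 90.24125671386719), 0.13838094472885132) [[-0.0591, -0.0436, 0.0555], [-0.0448, 0.0002, 0.0617], [-0.0396, 0.0439, 0.0631]]
jig ((-0.14521408081054688, 0.4883460998535156), (80.75067138671875, 89.514892578125), 0.12476518750190735)
post 2790 ((-24.849010467529297, 0.1654214859008789), (16.242656707763672, 16.087961196899414), 0.11583709716796875)
bar [-0.00803844 -0.00021247  0.01793609] 1434
```

View pics/w7.png

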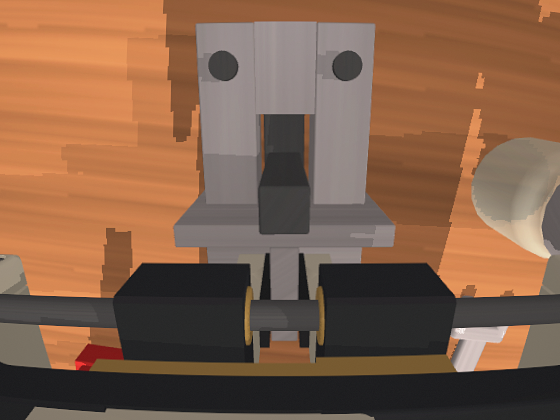

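The plate is flush at (285,235): face at jig x=-39.3 mm, centred to 0.3 mm, 0.1°. The spacer post at (284,195) is still at -24.8 mm, so it is home. Handing in.

```bash
python3 -c "
from plant import job
print(job.close_job())"
```

```text
the job is handed in; nothing more can be done
None
```

The job is handed in (no verdict was returned): the spacer is fully home in the left jig (jig_a), the wide one, and the angle plate is held centred and flush on its front, pressed with about 9 N.

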